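# Bayonet the diffuser holder into the microscope lamp

### The arm

A 7-joint arm with a two-finger parallel gripper is mounted at the origin on the work surface. World frame = base frame: x ahead of the robot, y to its left, z up, the work surface at z = 0. Lengths are in mm, angles in rad, forces in N, time in s.
With the tool pointing down it reaches from about 400 to 875 mm from the base axis. Payload 19.3 kg.
Tool frame: the origin (TCP) lies at the very end of the fingers, on their centre line; the grasp point (between the pads) lies 19 mm behind it (grip_point_offset is the z of the grasp point in the tool frame, in mm); z points along the fingers, x is the direction in which the jaws open and shut, and the axes are right-handed (so a half turn about z gives the same grasp; the last joint's range is limited). The gripper opens to 85 mm and grips with 20 to 120 N. Pads are 22 mm wide; open, the fingers measure 114 mm over their backs; the gripper's body (76 mm by 85 mm) begins 54 mm behind the grasp point. The pads swing forward as they close: fully open they stand 13 mm farther back than shut.
Start: joints at [-1.336, 0.521, -0.036, 1.599, 0.021, 1.021, -0.113], TCP at [187.583, 596.177, 231.291] pointing down, gripper open.
Joint ranges: [-2.91, 2.91], [-0.3, 2.13], [-1.5, 1.42], [0.17, 2.43], [-1.26, 4.41], [0.16, 1.93], [-2.52, 2.52]. Speed limits (rad/s): [1.89, 1.89, 2.39, 2.39, 3.01, 3.01, 3.01].

### API

Orientations are given as a 3x3 rotation matrix whose columns are the frame's x, y, z axes.
In Python, from workcell import movep, movel, goto_joints, open_gripper, clamp, wait, inverse_kinematics, read_state, camera, PlanningError, finish_job, grip_point_offset gives the robot as it stands. Calls block until the motion is done:
- movep(position, orientation): joint-space move of the TCP to a pose.
- movel(position, frame=None, max_speed=150, guard=None): straight line of the TCP; frame=None keeps the orientation; max_speed is the mean speed in mm/s. With guard (N) it stops when the force on the tool has changed by that much, and returns True; else False.
- goto_joints(angles): joint-space move.
- open_gripper() and clamp(): open the fingers fully, or close them until they stop; the grip force is fixed at half the most.
- wait(seconds).
- inverse_kinematics(position, orientation): joint angles nearest the present ones, or None.
- read_state(): the state.
- camera(name): name is "scene" or "top"; returns a dict with "image" (480x640x3 uint8, blue, green, red), "range_z" (480x640 float32, mm along the optical axis (not along the pixel's ray), 0 where there is no reading), "fx", "fy", "cx", "cy" (pixels), "cam_to_world" (4x4, takes a point from camera to world coordinates). Camera axes: x right, y up, looking along -z (the intrinsics and any distortion apply to the point x, -y, -z); pixel columns grow to the right and rows downward; lengths in mm; the calibration is good to about 2 mm. A picture is of the moment at which its call begins.
A pose or a line that the arm cannot do raises PlanningError and nothing moves.
- finish_job(): hands the job in, once; it reports no verdict.
The state is a dict: "time": time; "qpos": joint angles; "qvel": joint speeds; "joint_efforts": joint torques, N m; "eef_pos": TCP position; "tool_rot": TCP orientation; "ft_force": force on the tool from outside, world axes, zero at the start; "torque": the same for the moment, N m; "finger_gap": finger opening in mm.
Only numpy, scipy, OpenCV 4.12 (cv2) and the standard library are available. Lean on these libraries where they do the work, as an engineer would, in place of code of your own. Each camera call takes 0.05 s, during which the arm holds its last target. There are 200 camera calls.

### The job

Take the holder with the white grip (not the blue spare) from the bench, let its three lugs down through the gates of the bayonet ring on the lamp base so that it hangs on the ring's ledges, then twist it clockwise seen from above until the lugs drop into the locking notches, and let go. The ring may stand turned on the lamp base by up to 30 degrees either way, so feel for the gates and notches with light pressure, never forcing the holder against the lamp with more than about 20 N. Leave everything else on the bench where it is.

Things in the scene. Friction and masses are not known exactly. Their poses are not given: they have to be found in the camera images.
- holder: Diffuser holder, 0.15 to 0.26 kg, standing upright: grey round body 52 mm across (48 mm below the lugs), 34 mm high, white disc on top and a white grip bar across it. Three lugs (round steel pins 10 mm thick) point at 0 (+x, under one bar end), 120 and 240 degrees about z, out to 36 mm from the axis, 8 to 18 mm above the underside. Origin: centre of underside, z up.
- holder_grip (a point): Centre of the holder's grip bar, 48 mm above its underside; the bar is 44 mm long (holder's x), 14 mm wide (y) and 28 mm high, from 34 to 62 mm above the underside. Axes as the holder's.
- lamp_base: Fixed cream box 160 x 160 x 50 mm on the bench, a knob on its -y side and a small red mark on its top at -x; origin under its centre, z up, yaw varies. It carries the bayonet ring in the middle of its top.
- lamp_seat (a point): On the ring's axis, level with the base's top, axes as the base. Holder's origin above it: 28 mm with lugs on top of the hooks, 9 mm on the ledges, 3 mm locked. Dark ring with bright hooks, 90 mm across, 36 mm high, sprung: 4 N per mm down (2.5 mm at most), 12 Nm per rad in twist (0.03 rad); bore 58 mm; hooks 6 mm thick close its top but for three open gates. Lugs have 2.5 mm radial play.
- gates (a point): At the ring's top (36 mm above lamp_seat), 34 mm out along the base's +x: nominal middle of the first gate, others at +120 and +240 degrees. Gates are about 14 mm wide (lug 10: about 3 degrees free either way). The true gates are all turned by one common error of up to 0.52 rad (30 deg) either way about the ring's axis, not in this reading: find it by feel or sight.
- notches (a point): Nominal middle of the first locking notch's floor, 11 mm above lamp_seat, turned by the same error. From below a gate the ledge (17 mm above lamp_seat) runs clockwise seen from above, under the hook with 3 mm of play over the lug; the notch's middle is 42 degrees on from the gate's. It is 6 mm lower than the ledge, about 14 mm wide, a solid stop beyond. Counter-clockwise of the gate is a stop too.
- spare: Bystander: spare holder of the very same shape, with a blue disc and grip bar; origin at the centre of its underside.
- oil_bottle: Bystander: small amber bottle, 34 mm across, 75 mm high; origin under its centre.
- slide_box: Bystander: blue slide box with grey lid, 88 x 178 x 34 mm; origin under its centre.
- dish: Bystander: open glass dish, 90 mm across, 16 mm high; origin under its centre.
- mouse: Bystander: grey computer mouse, 62 mm across, 32 mm high; origin under its centre.

How it is judged:
By the outcome, as a careful person would: the job done as asked, in the order asked, and still so for the second after the job is handed in, with the robot touching nothing.
It also fails if it takes over 72 s, if anything falls off the work surface, if the arm or the gripper's body presses on something with over 40 N, if the wrist force passes 120 N, or if a joint passes its speed limit or range.

## Working session

There is one attempt and no reset: what is moved stays moved. The work goes in short steps, each a Python script; the robot and the scene stay as the last script left them, time stands still between calls to the robot, and variables do not carry over. Pictures are saved under pics/ and viewed, about 8 in all and at most 12, crops included, and the job is handed in when it is done.

```bash
ls; mkdir -p pics
python3 - <<'E'
from workcell import *
import cv2,numpy as np,pickle
for n in("scene","top"):
    c=camera(n); cv2.imwrite(f"pics/{n}0.png",c["image"]); pickle.dump(c,open(f"{n}0.pkl","wb"))
    print(n,c["fx"],c["cx"],c["cy"],np.round(c["cam_to_world"],3).tolist(),[k for k in c])
print(read_state(),grip_point_offset)
E
```

```text
pics
scene 538.6236424092122 320.61561100099755 234.04865092530446 [[0.778, -0.357, 0.517, 1170.855], [0.628, 0.414, -0.659, -777.462], [0.021, 0.837, 0.546, 774.344], [0.0, 0.0, 0.0, 1.0]] ['image', 'range_z', 'fx', 'fy', 'cx', 'cy', 'cam_to_world']
top 483.7078554268963 313.752037013673 241.3140570523759 [[-0.011, 0.994, -0.109, 429.633], [-1.0, -0.011, -0.003, 33.748], [-0.004, 0.109, 0.994, 1265.672], [0.0, 0.0, 0.0, 1.0]] ['image', 'range_z', 'fx', 'fy', 'cx', 'cy', 'cam_to_world']
{'time': 0.1, 'qpos': array([-1.33618658,  0.52195722, -0.03629234,  1.59989953,  0.0211689 ,
        1.02106507, -0.11277463]), 'qvel': array([-0.00195672, -0.00258136, -0.00102415, -0.00300423,  0.0001674 ,
        0.00059531,  0.00048642]), 'joint_efforts': array([ 4.66551050e-03, -9.28484631e+01,  1.98434249e+00, -3.70534337e+01,
        1.79713347e-02,  5.25383715e-03, -8.29350711e-05]), 'eef_pos': array([187.53048206, 595.92424838, 230.80034119]), 'tool_rot': array([[ 3.00143287e-01,  9.53894100e-01, -2.31646796e-04],
       [ 9.53893661e-01, -3.00143371e-01, -9.16657355e-04],
       [-9.43921293e-04,  5.41621407e-05, -9.99999553e-01]]), 'ft_force': array([ 0.50717845, -0.19627287, -0.04105298]), 'torque': array([0.00555479, 0.02533803, 0.00261279]), 'finger_gap': 85.92278446693571} -18.700000000000003
```

View pics/top0.png

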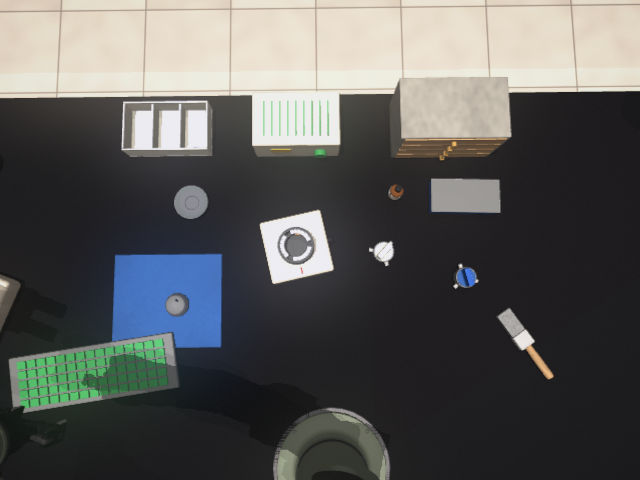

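View pics/scene0.png

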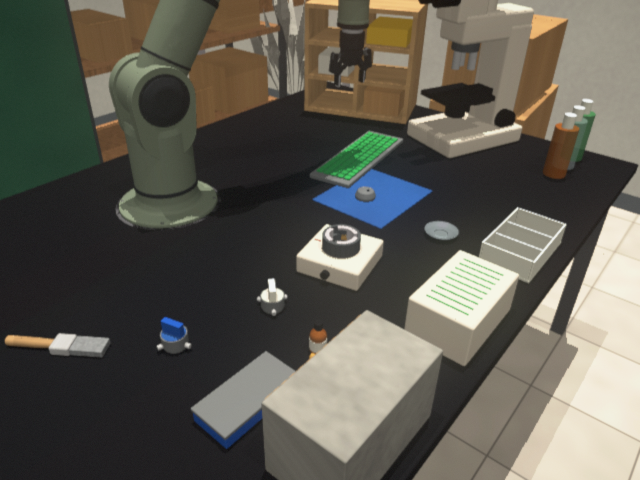

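The top view shows the lamp base at about (296,246), the white holder at (384,252) and the blue spare at (466,277). The scene view agrees. Next I'll rectify both views about the ring top and the holder.

```bash
cat > h.py <<'E'
import numpy as np,cv2
def w2p(c,P):
    T=np.linalg.inv(c["cam_to_world"]); p=(np.atleast_2d(P)@T[:3,:3].T+T[:3,3])
    return np.stack([c["cx"]+c["fx"]*p[:,0]/-p[:,2], c["cy"]-c["fy"]*p[:,1]/-p[:,2]],1)
def p2w(c,u,v,z=None):
    d=np.array([(u-c["cx"])/c["fx"],-(v-c["cy"])/c["fy"],-1.]); R=c["cam_to_world"][:3,:3];o=c["cam_to_world"][:3,3]
    r=R@d
    s=c["range_z"][int(round(v)),int(round(u))] if z is None else (z-o[2])/r[2]
    return o+s*r
def rect(c,x,y,z,half,n=400):
    """world-aligned view of plane z: columns = +x right, rows up = +y"""
    g=np.linspace(-half,half,n); X,Y=np.meshgrid(x+g,y-g)
    uv=w2p(c,np.stack([X.ravel(),Y.ravel(),np.full(X.size,z)],1)).astype(np.float32).reshape(n,n,2)
    return cv2.remap(c["image"],uv[...,0],uv[...,1],cv2.INTER_CUBIC)
E
python3 - <<'E'
import pickle,cv2,numpy as np
from h import *
t=pickle.load(open("top0.pkl","rb"));s=pickle.load(open("scene0.pkl","rb"))
print("top ring",p2w(t,296,246,86)[:2],"holder",p2w(t,384,252,48))
print("scene ring",p2w(s,342,236,86)[:2],"holder",p2w(s,271,292,48))
# lamp base outline: bright pixels with z about 50
V,U=np.mgrid[200:300,240:350]; 
P=np.array([p2w(t,u,v) for u,v in zip(U.ravel(),V.ravel())]); m=abs(P[:,2]-50)<6
print(m.sum(),P[m,2].mean())
r=cv2.minAreaRect(P[m][:,:2].astype(np.float32)); print("base rect",r)
m2=abs(P[:,2]-86)<5; print("ring",m2.sum(),cv2.minEnclosingCircle(P[m2][:,:2].astype(np.float32)),P[m2].mean(0))
V,U=np.mgrid[230:275,360:405]
P=np.array([p2w(t,u,v) for u,v in zip(U.ravel(),V.ravel())])
for a,b in((5,25),(28,40),(50,70)):
    k=(P[:,2]>a)&(P[:,2]<b);print(a,k.sum(),P[k].mean(0),cv2.minEnclosingCircle(P[k][:,:2].astype(np.float32)))
cr=p2w(t,296,246,86);ch=p2w(t,384,252,34)
tiles=[cv2.hconcat([rect(c,*cr[:2],86,60),rect(c,*ch[:2],z,50)]) for c,z in((t,34),)]
tiles.append(cv2.hconcat([rect(s,*cr[:2],86,60),rect(s,*ch[:2],34,50)]))
cv2.imwrite("pics/r1.png",cv2.resize(cv2.vconcat(tiles),(600,600)))
E
```

```text
top ring [547.46478754  81.06602389] holder [ 533.54863865 -139.50218334   48.        ]
scene ring [561.68870901  78.79848257] holder [ 544.10998942 -144.33950675   48.        ]
3160 50.01252369217643
base rect ((550.5879516601562, 83.19535827636719), (159.94822692871094, 159.6324920654297), 12.257455825805664)
ring 541 ((550.9187622070312, 83.37754821777344), 45.29974365234375) [550.87991028  83.14005609  85.69631649]
5 86 [ 532.29900553 -134.85207081   12.65329049] ((536.1353759765625, -140.5283660888672), 75.52696990966797)
28 220 [ 535.39861972 -137.86421178   34.36365796] ((535.8578491210938, -139.10794067382812), 26.285917282104492)
50 104 [ 535.75004336 -138.44128844   61.16667889] ((536.6312866210938, -138.4718780517578), 22.26593017578125)
```

View pics/r1.png

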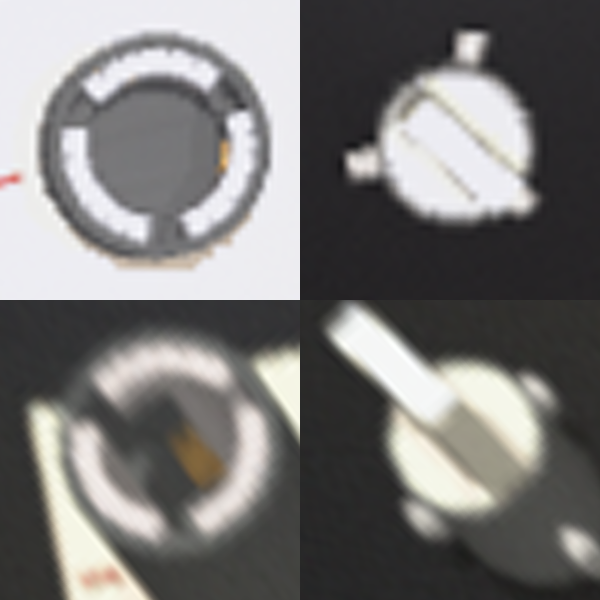

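The rectified views show the ring clearly. The gates are near 36°, 156° and 276° in world yaw, which puts the ring's error at about +23°. The holder's lugs are near 80°, 200° and −40°, the last one under a bar end. Next I'll refine these numerically.

```bash
python3 - <<'E'
import pickle,cv2,numpy as np
from h import *
from workcell import *
cl=lambda c,z0,z1,x,y,r:(lambda P:P[(P[:,2]>z0)&(P[:,2]<z1)&(np.hypot(P[:,0]-x,P[:,1]-y)<r)])(np.array([p2w(c,u,v) for v in range(100,420) for u in range(180,480)]))
for n in("top","scene"):
    c=pickle.load(open(n+"0.pkl","rb"))
    k=cl(c,83,90,551,83,55)
    (cx,cy),r=cv2.minEnclosingCircle(k[:,:2].astype(np.float32)); print(n,"ring",cx,cy,r,k[:,2].mean())
    a=np.arange(0,360,0.5);g=np.zeros(a.size)
    for rr in (31,33,35,37):
        uv=w2p(c,np.stack([cx+rr*np.cos(np.radians(a)),cy+rr*np.sin(np.radians(a)),np.full(a.size,86.)],1)).astype(np.float32)
        g+=cv2.remap(cv2.cvtColor(c["image"],cv2.COLOR_BGR2GRAY),uv[:,:1],uv[:,1:],cv2.INTER_LINEAR)[:,0]/4
    f=g.reshape(3,240).mean(0)
    print(" phases",[round(float(np.degrees(np.angle((-w*np.exp(1j*np.radians(3*a))).sum()))/3%120),1) for w in(g,)], "per gate",end=" ")
    for q in(36,156,276):
        d=(a-q+180)%360-180; m=abs(d)<28; h=m&(g<(g[m].min()+np.percentile(g[m],90))/2); print(round(q+d[h].mean(),1),round(h.sum()*.5,1),end="; ")
    print()
    b=cl(c,57,66,536,-139,40)
    print(" bar",cv2.minAreaRect(b[:,:2].astype(np.float32)),b.mean(0))
    d=cl(c,32,37,536,-139,40); print(" disc",cv2.minEnclosingCircle(d[:,:2].astype(np.float32)),len(d))
    l=cl(c,6,22,536,-139,45); l=l[np.hypot(l[:,0]-536,l[:,1]+139)>29]
    an=np.degrees(np.arctan2(l[:,1]+139,l[:,0]-536)); print(" lugs",np.round(np.sort(an)).tolist(), np.degrees(np.angle(np.exp(3j*np.radians(an)).mean()))/3%120)
E
python3 - <<'E'
from workcell import *
import numpy as np
def R(yaw): # holder yaw deg -> tool, tool x = holder y (+flip)
    a=np.radians(yaw+90); x=np.array([np.cos(a),np.sin(a),0]); z=np.array([0,0,-1.]); return np.stack([x,np.cross(z,x),z],1)
for nm,p,ys in(("pick",(536,-139,60),(-40,140)),("ring",(551,83,150),(36,156,276,36+180,156+180,96)),("lock",(551,83,110),(-6,114,234,174,294,54))):
    for y in ys:
        q=inverse_kinematics(p,R(y)); print(nm,y,None if q is None else np.round(q,2))
E
```

```text
top ring 550.9187622070312 83.37754821777344 45.29974365234375 86.00053365224488
 phases [35.3] per gate 34.8 26.0; 156.2 25.0; 276.0 24.5; 
 bar ((536.2759399414062, -139.08575439453125), (13.882219314575195, 43.54353332519531), 46.03544998168945) [ 535.91915306 -138.79297569   61.65243212]
 disc ((535.4130249023438, -138.97891235351562), 25.879003524780273) 149
 lugs [-171.0, -168.0, -167.0, -165.0, -165.0, -164.0, -162.0, -161.0, -158.0, -158.0, -155.0, -93.0, -61.0, -49.0, -49.0, -42.0, -42.0, -39.0, -37.0, -36.0, 69.0, 70.0, 72.0, 73.0, 74.0, 77.0, 79.0, 81.0, 84.0, 84.0, 84.0, 147.0, 176.0] 75.32657916823197
scene ring 557.9873657226562 81.68775939941406 48.237823486328125 85.08180014634925
 phases [35.3] per gate 40.8 23.0; 154.2 22.0; 273.2 25.0; 
 bar ((541.6427001953125, -139.87083435058594), (13.85571002960205, 45.17962646484375), 47.4815559387207) [ 542.68082165 -140.88981506   61.04690842]
 disc ((541.3101196289062, -139.5974578857422), 27.104188919067383) 198
 lugs [-166.0, -160.0, -155.0, -154.0, -151.0, -56.0, -52.0, -52.0, -48.0, -45.0, -45.0, -44.0, -44.0, -44.0, -4
[... 552 characters left out ...]
26  0.58  1.25]
pick 140 [-0.48  0.97  1.01  1.95 -1.08  0.91 -1.16]
ring 36 [-0.21  0.52 -0.06  1.85  0.05  0.77  1.9 ]
ring 156 [-0.97  0.93  1.22  1.89 -1.    1.11 -1.33]
ring 276 [-0.57  0.56  0.44  1.87 -0.33  0.78  0.15]
ring 216 [-0.69  0.61  0.63  1.88 -0.49  0.81 -0.75]
ring 336 [-0.4   0.53  0.19  1.86 -0.14  0.76  1.03]
ring 96 [-0.97  0.93  1.22  1.89 -1.    1.11 -2.38]
lock -6 [-0.31  0.58  0.08  1.89 -0.07  0.68  1.27]
lock 114 [-0.97  1.02  1.22  1.92 -1.11  1.1  -1.98]
lock 234 [-0.63  0.65  0.54  1.9  -0.49  0.72 -0.43]
lock 174 [-0.67  0.67  0.61  1.9  -0.55  0.74 -1.42]
lock 294 [-0.49  0.61  0.33  1.9  -0.3   0.69  0.44]
lock 54 [-0.13  0.58 -0.17  1.88  0.14  0.7   2.13]
```

```bash
cat >> h.py <<'E'
def R(yaw): # holder yaw deg -> tool frame gripping the bar across its width
    a=np.radians(yaw+90); x=np.array([np.cos(a),np.sin(a),0]); z=np.array([0,0,-1.]); return np.stack([x,np.cross(z,x),z],1)
def st(tag=""):
    from workcell import read_state
    s=read_state(); T=s["tool_rot"]
    print(tag,"t",round(s["time"],2),"p",np.round(s["eef_pos"],2),"yaw",round(float(np.degrees(np.arctan2(T[1,0],T[0,0]))-90)%360-360,2),"F",np.round(s["ft_force"],1),"M",np.round(s["torque"],2),"gap",round(s["finger_gap"],1),"q7",round(s["qpos"][6],2),flush=True); return s
E
python3 - <<'E'
from h import *; from workcell import *
import pickle
y=-43.7; p=np.array([537,-139,0.])
up,dn=np.array([0,0,110]),np.array([0,0,40])
movep(p+up,R(y+90)); st()
print(movel(p+dn,guard=15)); st("down"); clamp(); st("clampx"); open_gripper()
movel(p+up); movep(p+up,R(y)); print(movel(p+dn,guard=15)); clamp(); st("clampy"); open_gripper(); movel(p+up)
movep(np.array([551,90,210.]),R(-84)); st()
c=camera("top"); pickle.dump(c,open("top1.pkl","wb")); s=camera("scene"); pickle.dump(s,open("scene1.pkl","wb"))
for c,n in((c,"top"),(s,"scene")):
    P=np.array([p2w(c,u,v) for v in range(200,340) for u in range(220,420)]);D=np.hypot(P[:,0]-537,P[:,1]+139)<40
    b=P[D&(P[:,2]>57)&(P[:,2]<66)]; d=P[D&(P[:,2]>32)&(P[:,2]<37)]
    print(n,cv2.minAreaRect(b[:,:2].astype(np.float32)),cv2.minEnclosingCircle(d[:,:2].astype(np.float32)))
E
```

```text
t 3.0 p [ 537.24 -138.25  110.11] yaw -313.65 F [-0.1  0.4 -0.9] M [ 0.02  0.01 -0.04] gap 85.5 q7 1.92
False
down t 3.62 p [ 537.35 -138.62   40.46] yaw -313.67 F [-0.4  1.6  0.2] M [-0.04 -0.01 -0.05] gap 85.5 q7 1.83
clampx t 4.08 p [ 537.49 -139.12   40.86] yaw -313.71 F [-1.3 -0.8 11.2] M [ 0.1   0.51 -0.04] gap 42.5 q7 1.83
False
clampy t 7.72 p [ 537.1  -139.05   40.2 ] yaw -43.7 F [-0.5  0.6  5.4] M [-0.06  0.3   0.01] gap 13.0 q7 0.52
 t 10.03 p [550.83  88.68 208.95] yaw -83.97 F [0.5 0.2 0.6] M [-0.08  0.01  0.05] gap 85.2 q7 -0.35
top ((535.5433349609375, -139.138427734375), (13.69906234741211, 44.25909423828125), 47.042564392089844) ((535.73828125, -139.17648315429688), 25.827678680419922)
scene ((541.4889526367188, -140.17449951171875), (13.888041496276855, 45.862884521484375), 46.66014099121094) ((541.0137329101562, -140.31430053710938), 27.065099716186523)
```

The squeeze in both directions puts the holder truly at about (537.2, −139.05). The top camera therefore reads about 1.5 mm short in x, and the corrected ring centre is about (552.2, 83.4). Next I'll grasp, carry and feel downwards.

Run:
```python
from h import *; from workcell import *
p=np.array([537.2,-139.05,0.])
movep(p+[0,0,110],R(-43.7)); print(movel(p+[0,0,40],guard=15)); clamp(); wait(.2); st("grasp")
movel(p+[0,0,150],max_speed=100); st("lifted")
g=np.array([552.2,83.4,0])
movep(g+[0,0,150],R(-84.4)); wait(.4); st("above")
movel(g+[0,0,126],max_speed=60); wait(.5); st("126")
print("guard",movel(g+[0,0,108],max_speed=15,guard=6)); st("touch?"); wait(.3); st()
c=camera("scene"); cv2.imwrite("pics/s2.png",cv2.resize(c["image"][150:350,240:440],(600,600),interpolation=cv2.INTER_CUBIC))
```

```text
False
grasp t 12.58 p [ 537.39 -139.06   40.31] yaw -43.7 F [-0.3  0.3  6.2] M [0.08 0.3  0.  ] gap 12.8 q7 0.55
lifted t 13.83 p [ 536.87 -138.98  149.41] yaw -43.7 F [ 0.3 -0.1 -3.1] M [-0.05 -0.    0.07] gap 13.1 q7 0.65
above t 15.22 p [552.28  82.96 150.02] yaw -84.43 F [-0.3 -1.5 -2.6] M [-0.    0.    0.05] gap 12.5 q7 -0.37
126 t 16.27 p [552.2   83.4  126.07] yaw -84.4 F [ 0.1  0.4 -3.2] M [-0.02  0.02 -0.02] gap 12.4 q7 -0.38
guard False
touch? t 17.62 p [552.22  83.41 108.06] yaw -84.4 F [-0.4 -0.1 -3. ] M [0.05 0.01 0.01] gap 12.9 q7 -0.39
 t 17.93 p [552.22  83.39 108.04] yaw -84.4 F [-1.  -0.3 -2.2] M [ 0.02 -0.01  0.  ] gap 12.9 q7 -0.39
```

View pics/s2.png

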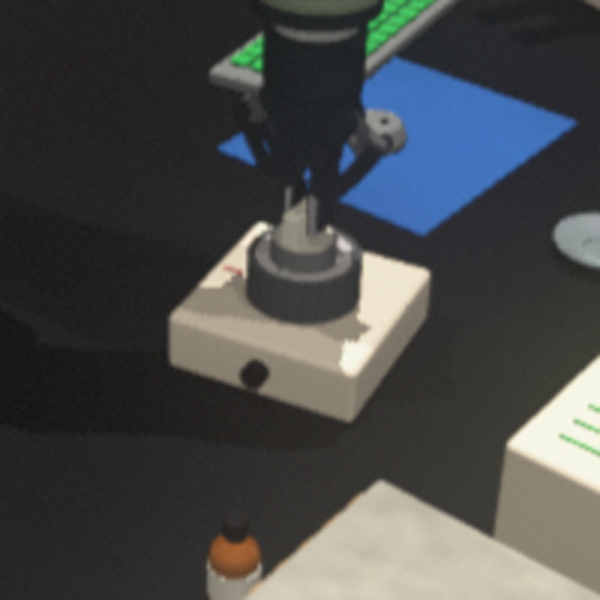

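The scene crop shows the holder inside the ring (centre about (305,255)) and the wrist reads no contact force. At TCP z 108 the lugs are already 10 mm below the hook tops, so they are in the gates. Next I'll feel for the ledge and then twist in small steps.

Run:
```python
from h import *; from workcell import *
g=np.array([552.2,83.4,0])
print("ledge",movel(g+[0,0,97],max_speed=10,guard=5)); wait(.2); s=st("ledge"); z=s["eef_pos"][2]
if not 97.5<z<101.5: raise SystemExit("unexpected ledge height")
m0=s["torque"][2]
for a in list(range(4,37,4))+[39,42]:
    h=movel(g+[0,0,z],frame=R(-84.4-a),max_speed=30,guard=12); s=st(f"tw {a} {h}")
    if h or abs(s["torque"][2]-m0)>.6: print("stop"); break
```

```text
ledge True
ledge t 19.18 p [552.07  83.41  97.09] yaw -84.4 F [ 1.6 -0.3  4.6] M [ 0.02 -0.34 -0.04] gap 12.4 q7 -0.4unexpected ledge height
```

Contact was at 97.1 with 7.6 N, about 1.9 mm of spring travel. That puts the unloaded ledge at 99.0 against an expected 99.3, so the lugs are on the ledges and my check was too tight.

Run:
```python
from h import *; from workcell import *
g=np.array([552.2,83.4,97.9])
movel(g,max_speed=10); wait(.2); s=st("settle"); m0=s["torque"][2]
for a in list(range(4,37,4))+[39,42]:
    h=movel(g,frame=R(-84.4-a),max_speed=30,guard=12); s=st(f"tw {a} {h}")
    if h or abs(s["torque"][2]-m0)>.6: print("stop"); break
```

```text
settle t 19.64 p [552.17  83.43  97.86] yaw -84.4 F [1.4 0.6 2.3] M [ 0.1  -0.14 -0.02] gap 12.6 q7 -0.4
tw 4 False t 19.89 p [552.11  83.31  97.88] yaw -88.31 F [ 0.6 -0.2  1.6] M [-0.16 -0.02 -0.02] gap 12.7 q7 -0.46
tw 8 False t 20.14 p [552.09  83.36  97.86] yaw -92.23 F [-0.6 -0.7  1.5] M [-0.22  0.04  0.01] gap 12.8 q7 -0.51
tw 12 False t 20.39 p [552.12  83.42  97.87] yaw -96.2 F [-0.1 -0.9  2.1] M [-0.17  0.15  0.02] gap 13.2 q7 -0.57
tw 16 False t 20.64 p [552.16  83.39  97.89] yaw -100.19 F [-0.5 -0.9  2.2] M [-0.19  0.07  0.02] gap 12.7 q7 -0.62
tw 20 False t 20.89 p [552.17  83.4   97.9 ] yaw -104.19 F [ 0.  -0.6  2.3] M [-0.16  0.01  0.07] gap 12.8 q7 -0.68
tw 24 False t 21.14 p [552.19  83.44  97.9 ] yaw -108.18 F [-0.2 -1.2  1.7] M [-0.15  0.03 -0.04] gap 12.6 q7 -0.73
tw 28 False t 21.39 p [552.17  83.38  97.89] yaw -112.18 F [-0.7 -0.3  1.6] M [-0.18  0.08 -0.  ] gap 12.8 q7 -0.79
tw 32 False t 21.64 p [552.12  83.44  97.83] yaw -116.18 F [-0.9 -1.3  0.1] M [-0.1   0.13  0.01] gap 12.7 q7 -0.84
tw 36 False t 21.89 p [552.4   83.67  97.91] yaw -120.18 F [ 1.5  0.4 -0.5] M [ 0.16 -0.34 -0.07] gap 12.9 q7 -0.9
tw 39 False t 22.14 p [552.13  83.46  97.8 ] yaw -123.2 F [-0.2  0.2 -2. ] M [ 0.08 -0.08 -0.01] gap 13.0 q7 -0.94
tw 42 False t 22.39 p [552.1   83.39  97.83] yaw -126.22 F [ 0.1  0.1 -2.4] M [-0.06  0.02 -0.08] gap 12.6 q7 -0.98
```

The ledge force disappears from about 39°, so the lugs are over the notches. Next I'll lower into them.

Run:
```python
from h import *; from workcell import *
g=np.array([552.2,83.4,0])
print(movel(g+[0,0,91.3],max_speed=10,guard=6)); wait(.2); s=st("notch")
```

```text
False
notch t 23.4 p [552.4   83.43  91.44] yaw -126.4 F [2.2 1.1 4.2] M [ 0.19 -0.64 -0.04] gap 13.0 q7 -0.98
```

It is seated at 91.4 under about 7 N, so 93.2 unloaded against an expected 93.3. I'll take off the load, release, retreat and check.

Run:
```python
from h import *; from workcell import *
g=np.array([552.2,83.4,0])
movel(g+[0,0,93.3],max_speed=15); wait(.2); st("unload"); open_gripper(); st("open")
movel(g+[0,0,230],max_speed=100); movep(np.array([480,-330,260.]),R(-84)); wait(.3); st("away")
t=camera("top"); s=camera("scene")
P=np.array([p2w(t,u,v) for v in range(200,300) for u in range(240,350)]);D=np.hypot(P[:,0]-551,P[:,1]-83.4)<40
b=P[D&(P[:,2]>108)&(P[:,2]<122)]; d=P[D&(np.hypot(P[:,0]-551,P[:,1]-83.4)<23)&(P[:,2]<95)]
print("bar",cv2.minAreaRect(b[:,:2].astype(np.float32)),"z",np.median(b[:,2]),"disc z",np.median(d[:,2]))
cv2.imwrite("pics/end.png",cv2.hconcat([cv2.resize(t["image"][200:300,240:340],(400,400)),cv2.resize(s["image"][170:320,260:410],(400,400))]))
a=cv2.imread("pics/top0.png"); cv2.imwrite("pics/top9.png",t["image"])
```

```text
unload t 23.88 p [552.18  83.41  93.2 ] yaw -126.4 F [ 3.8 -0.1 -2.4] M [ 0.21 -0.92 -0.04] gap 12.9 q7 -0.98
open t 24.58 p [552.2   83.39  93.29] yaw -126.4 F [ 0.2 -0.1 -0. ] M [ 0.02  0.01 -0.03] gap 85.8 q7 -0.98
away t 27.95 p [ 480.27 -329.58  259.97] yaw -83.97 F [-0.5  0.4  0.2] M [-0.04 -0.02  0.01] gap 85.3 q7 0.55
bar ((548.8993530273438, 82.445068359375), (43.53956985473633, 13.860224723815918), 53.16548156738281) z 114.23094023944486 disc z 86.87244906538922
```

View pics/end.png

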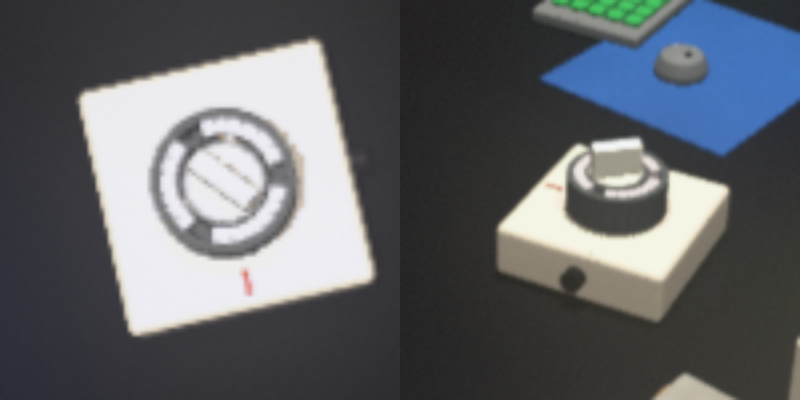

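View pics/top9.png

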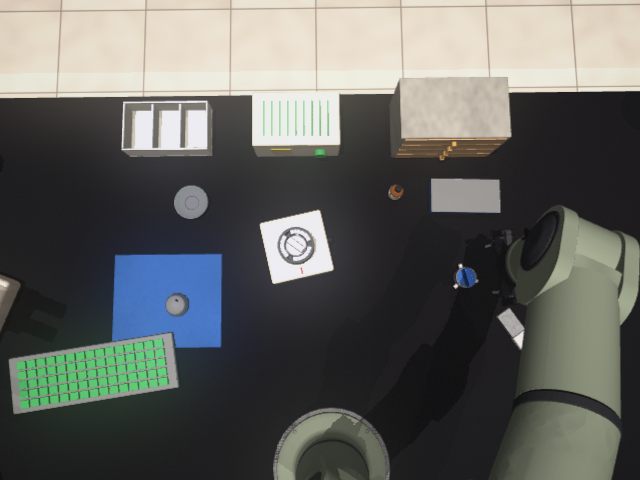

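The holder sits level in the ring at (296,246). Its disc top is at 86.9 (locked should be 87) and the bar yaw has turned about 42° on from the gates. The spare and the other items are where they were, and the arm is clear.

```bash
python3 -c "
from workcell import *
finish_job()"
```

```text
the job is handed in; nothing more can be done
```

The white-grip holder is locked in the lamp's bayonet ring and released, and the job is handed in at about 28 s of the 72 s allowed.

**What I did:**
- **Locating:** I found the ring's gates from the top camera, turned about +23° on the base. Squeezing the holder gently both ways showed that camera reading about 1.5 mm short in x, and I corrected the ring centre for it.
- **Inserting:** The lugs went down through the gates without contact and came to rest on the ledges. They met them with 7.6 N, the highest contact force I read against the lamp.
- **Locking:** I twisted it 42° clockwise under light pressure. The ledge force vanished at about 39°, and the lugs then dropped 6 mm into the notches.

**Last checks:**
- **Height:** The disc top measured 86.9 mm against 87 expected when locked. The unloaded tool height was 93.2 mm against 93.3 expected.
- **Angle:** The bar stands about 42° on from the gates, and the holder sits level.
- **Surroundings:** The spare and the other bench items look unmoved in the top picture, and the arm is clear.

**Checks that failed or disagreed:**
- My first ledge-height check stopped the script, because its limit did not allow for the ring's spring travel; the height was right once that was counted.
- The scene camera's depth positions were 4–6 mm off in x from the top camera's, so I did not use them.
- In the final top-camera reading the bar centre was about 2 mm off the ring centre, within the ring's radial play and the calibration error.
- I did not try twisting the holder back to confirm the lock.

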